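# Load two microscope filter cubes into the jig and clamp them

### The arm

A 7-joint arm with a two-finger parallel gripper is mounted at the origin on the work surface. World frame = base frame: x ahead of the robot, y to its left, z up, the work surface at z = 0. Lengths are in m, angles in rad, forces in N, time in s.
With the tool pointing down it reaches from about 0.425 to 0.925 m from the base axis. Payload 6.8 kg.
Tool frame: the origin (TCP) lies midway between the tips of the shut fingers; the grasp point (between the pads) lies 19 mm behind it; z points along the fingers, y is the line along which they close (so a half turn about z gives the same grasp; the last joint's range is limited). The gripper opens to 85 mm and grips with 20 to 120 N. Pads are 22 mm wide; open, the fingers measure 114 mm over their backs; the gripper's body (76 mm by 85 mm) begins 54 mm behind the grasp point. The pads swing forward as they close: fully open they stand 13 mm farther back than shut.
Start: joints at [-0.108, 0.477, 0.022, 1.555, -0.011, 1.109, -0.083], TCP at [0.675, 0, 0.231] pointing down, gripper open.
Joint ranges: [-2.96, 2.96], [-0.34, 2.1], [-1.41, 1.46], [0.24, 2.44], [-1.37, 4.51], [0.17, 1.92], [-2.96, 2.96]. Speed limits (rad/s): [2.39, 2.39, 3.14, 3.14, 3.14, 3.14, 3.14].

### API

Orientations are given as a rotation vector (axis times angle).
In Python, from bench import r gives the robot as it stands. The module is installed in compiled form; this text tells all that it offers.
- The arm moves only by the tool apply_moves, never from a script. Its argument "rows" is a list of rows, each a list of 6 numbers: the shift along the tool's x, y, z scaled (see below), then the turn, a rotation vector about the tool's x, y, z scaled (see below). A call has 1 to 5 rows; each row is the pose to reach, as a shift and turn from the pose commanded when the call began, along the tool's axes at that moment; what a row does not reach only later rows make up. The controller multiplies each number of a shift by 0.25 m and each number of a turn by 90 degrees. A row lasts 1/8 s, in which the tool goes at most 62.5 mm and 10.7 degrees, less where a joint would pass 70% of its speed; a pose out of reach is approached as far as the arm can. A call with a number of a shift or a turn outside -1 to 1 is refused whole. A call with a gripper value outside its range is refused whole. "claw" is the opening, from 0 (shut) to 1 (fully open), set as the call begins (left out, the last holds). The fingers move at their own pace and stop on an object; "newtons" is the grip in N (left out, the last holds). Time passes only in rows, so rows that repeat a pose let the fingers close. It gives the time, the measured TCP pose, the force, the opening and the grip force at its end, in the units of the state.
- r.get_obs(): the state, without advancing time (a new reading comes with each control period).
- r.grab_frame(name): name is "scene" or "side" or "wrist"; returns a dict with "pixels" (480x640x3 uint8, red, green, blue), "intrinsics" (3x3 intrinsics, pixels), "dist" ([k1, k2, p1, p2, k3] as OpenCV has them; the pictures are not rectified), "eye" and "attitude" of the camera in the world. Camera axes: x right, y up, looking along -z (the intrinsics and any distortion apply to the point x, -y, -z); pixel columns grow to the right and rows downward; lengths in m; the calibration is good to about 2 mm. A picture is of the moment at which its call begins. There is no depth.
- r.hand_in(): hands the job in; it is judged then, once.
Trained networks look in a picture, given as the dict that the camera call returned (one of the last four; its "shot" number tells which), for a name from the list of things; names that differ only in an ending like _2 or _b are one class to them, and where a whole thing is asked for, a point or a joint stands for the part that bears it (a point fixed in the world has none). Each returns a list of dicts, best first, with "conf" (0 to 1); they miss things now and then, are a little off and sometimes report something else, mostly with a low value. They report only what shows in the picture. A call takes as long as a camera call. They do not tell look-alikes from the thing itself.
- r.search_frame(picture, thing): "rect" ([left, top, width, height] in pixels, round what is visible of it).
- r.outline_of(picture, thing): "pixels" (480x640 bool, what is visible of it) and "rect" ([left, top, width, height] in pixels, round what is visible of it).
- r.landmark_of(picture, thing): "point" ([column, row] in pixels: a listed point, or the origin of a listed thing).
The state is a dict: "clock": time; "joints": joint angles; "qvel": joint speeds; "tau": joint torques, N m; "tcp_pos": TCP position; "orientation": TCP orientation; "contact_force": force on the tool from outside, world axes, zero at the start; "moment": the same for the moment, N m; "grip_width": finger opening in m; "gripper_force": force on a finger pad.
Only numpy, scipy, OpenCV 4.12 (cv2) and the standard library are available. Lean on these libraries where they do the work, as an engineer would, in place of code of your own. Each camera call takes 0.05 s, during which the arm holds its last target. There are 200 camera calls.

### The job

Load the two tall black filter cubes, the one standing loose on the bench and the one stored in the white caddy, into the two pockets of the aluminium jig, one cube per pocket: upright and right down on the pocket floor, lowered in by hand rather than let fall. Then push the jig's toggle clamp handle fully down over centre so that its pads hold both cubes, and let go. Leave the low blank in the caddy and everything else on the bench where it is.

Things in the scene. Friction and masses are not known exactly. Their poses are not given: they have to be found in the camera images.
- cube_a_center (a point): The filter cube standing loose on the bench: a black block 44 mm long (its x) x 30 mm wide (its y) x 38 mm tall (its z, up), 60 to 130 g, with a small round glass window on the top and on each end. The point is its centre, 19 mm above its underside. Either way round in x is equally good.
- cube_b_center (a point): The other filter cube, identical, standing in one of the two slots of the white caddy, its long axis along the slot. The slot hides its long sides, so there it can only be taken by its two ends (44 mm grasp); the jig's pockets hide the ends, so set it down on the bench between jig and caddy (free once the loose cube is gone) and take it again by its long sides. The point is its centre.
- slot_1 (a point): Caddy slot 1: centre of its floor, 12 mm above the bench. The slot runs along this frame's x, open at both ends; its walls are 36 mm long, 5 mm thick, 34 mm apart and rise 48 mm above the floor (10 mm above a stored cube's top); a cube's ends stick out 4 mm past them.
- slot_2 (a point): Caddy slot 2, the same, 50 mm from slot 1 in -y. Either slot may hold the cube; the other holds the blank. The caddy (white plastic, fixed to the bench) has an 85 x 110 mm base, 4 mm thick.
- blank_center (a point): The blank: a black plug 44 x 30 x 18 mm with a small 10-mm-wide grip on top, lying in the other caddy slot, half as tall as a filter cube. Not used: leave it there. The point is 9 mm above its underside.
- pocket_1 (a point): Jig pocket 1: centre of its floor, 15 mm above the bench. A cube's length goes along this frame's y (z up). Guides reaching 50 mm above the floor (12 mm above a seated cube's top) close the ends and wrap 5 mm round the corners, 1.7 mm play per side (their top 10 mm flares by 2.6 mm). Between them the long sides are open, with finger room along +-x. A seated cube's centre is 19 mm above this point.
- pocket_2 (a point): Jig pocket 2, the same, 62 mm from pocket 1 in -y. Either cube may go in either pocket. The jig (aluminium, fixed to the bench, base 205 x 145 mm and 6 mm thick) has its clamp on the -x side of the pockets.
- handle_hinge (a point): Hinge of the clamp handle, 59 mm above the bench, 128 mm from the line of the pockets towards the jig's -x. Axes are the jig's: x points from the clamp to the pockets, z up; the handle turns about y.
- handle_grip (a point): Centre line of the clamp handle's black rubber grip (round, 18 mm thick, 48 mm long, from 42 to 90 mm from the hinge), 70 mm from the hinge. This frame's -x points along the handle away from the hinge.
- clamp_handle (a joint): Handle angle in rad: 0 open (handle leans 60 degrees above level, away from the pockets), 1.047 shut (handle level, 59 mm above the bench, at its stop). Pushing the grip down round its hinge swings the pad arm down onto the cubes. It stays where it is left; 2 to 10 N at the grip move it, most just before the centre at about 1.0 rad; past that it stays shut.
- clamp_arm: The steel pad arm, 88 mm long with an 80 mm cross bar and two sprung rubber pads; origin at its hinge, 75 mm above the bench and 88 mm from the pockets towards the jig's -x. It is moved by the handle; open it stands upright, reaching about 170 mm above the bench.
- cube_a: The loose cube as a body; origin at the centre of its underside.
- cube_b: The caddy cube as a body; origin at the centre of its underside.
- dish: Bystander: clear dish, 56 mm across and 14 mm high; origin under its centre.
- bottle: Bystander: white bottle 48 mm across, 80 mm high; origin under its centre.
- beaker: Bystander: glass beaker 60 mm across, 75 mm high; origin under its centre.
- slidebox: Bystander: grey box 78 x 30 x 30 mm; origin under its centre.
- driver: Bystander: screwdriver, 150 mm long, lying along its x.
- objective: Bystander: steel objective lens, 27 mm across and 44 mm high, standing; origin under its centre.
Not all that is in view belongs to the job. Leave any red or turquoise look-alike of the cube_b alone.

How it is judged:
By the outcome, as a careful person would: the job done as asked, in the order asked, and still so for the second after the job is handed in, with the robot touching nothing.
It also fails if it takes over 72 s, if anything falls off the work surface, if the arm or the gripper's body presses on something with over 40 N, if the wrist force passes 120 N, or if a joint passes its speed limit or range.

## Working session

There is one attempt and no reset: what is moved stays moved. The work goes in short steps, Python scripts to look and compute and a tool call to move; the robot and the scene stay as the last step left them, time stands still between calls to the robot, and variables do not carry over. Pictures are saved under pics/ and viewed, at most 10 in all, crops included, and the job is handed in when it is done.

Besides the shell and the picture viewer there is one more tool, called after ">>>" as a command line: name --pt "numbers of a row" for each row, then --argument value for the rest. apply_moves: Moves the arm, as the interface text tells. Its arguments: {"type":"object","properties":{"rows":{"type":"array","items":{"type":"array","items":{"type":"number"}}},"claw":{"type":"number"},"newtons":{"type":"number"}},"required":["rows"]}

```bash
mkdir -p pics
cat > h.py <<'E'
import numpy as np, cv2
from scipy.spatial.transform import Rotation as R
from bench import r
def att(f):
    a=np.array(f["attitude"],float)
    return a if a.shape==(3,3) else (R.from_rotvec(a).as_matrix() if a.size==3 else R.from_quat(a).as_matrix())
def ray(f,p):
    u=cv2.undistortPoints(np.array([[p]],float),np.array(f["intrinsics"],float),np.array(f["dist"],float))[0,0]
    return np.array(f["eye"]),att(f)@np.array([u[0],-u[1],-1])
def onz(f,p,z):
    e,d=ray(f,p); return e+d*(z-e[2])/d[2]
def tri(obs):
    A=np.zeros((3,3));b=np.zeros(3)
    for f,p in obs:
        e,d=ray(f,p);d=d/np.linalg.norm(d);P=np.eye(3)-np.outer(d,d);A+=P;b+=P@e
    x=np.linalg.solve(A,b)
    res=[np.linalg.norm(np.cross(ray(f,p)[1]/np.linalg.norm(ray(f,p)[1]),x-f["eye"])) for f,p in obs]
    return x,res
def proj(f,X):
    c=att(f).T@(np.array(X)-f["eye"]); c=np.array([c[0],-c[1],-c[2]])
    return cv2.projectPoints(c.reshape(1,3),np.zeros(3),np.zeros(3),np.array(f["intrinsics"],float),np.array(f["dist"],float))[0][0,0]
E
python3 - <<'E'
from h import *
np.set_printoptions(precision=3,suppress=True)
F={n:r.grab_frame(n) for n in("scene","side","wrist")}
for n,f in F.items():
    cv2.imwrite(f"pics/{n}0.png",f["pixels"][:,:,::-1]); print(n,f["eye"],f["attitude"],f["dist"])
for t in["cube_a_center","slot_1","blank_center","pocket_1","handle_hinge","handle_grip","clamp_arm","cube_a"]:
    for n,f in F.items():
        print(t,n,[(np.round(d["point"],1).tolist(),round(d["conf"],2)) for d in r.landmark_of(f,t)][:6])
print(r.get_obs())
E
```

```text
scene [ 0.99  -0.302  0.951] [0.515 0.252 0.862] [-0.045  0.     0.     0.     0.   ]
side [0.466 0.786 0.825] [ 0.059 -1.18  -2.759] [-0.012  0.     0.     0.     0.   ]
wrist [0.675 0.077 0.373] [-0.304  0.001  0.   ] [-0.021  0.     0.     0.     0.   ]
cube_a_center scene [([297.9, 241.6], 0.57), ([214.8, 309.9], 0.45)]
cube_a_center side [([335.7, 248.8], 0.72), ([322.9, 164.7], 0.25)]
cube_a_center wrist [([143.1, 207.6], 0.65)]
slot_1 scene [([412.1, 225.8], 0.81), ([401.8, 239.6], 0.72)]
slot_1 side [([267.5, 296.6], 0.89), ([262.9, 315.3], 0.61)]
slot_1 wrist []
blank_center scene [([400.6, 238.0], 0.61), ([159.9, 389.5], 0.26)]
blank_center side [([265.4, 296.6], 0.52)]
blank_center wrist []
pocket_1 scene [([262.3, 337.5], 0.79), ([242.0, 358.3], 0.74), ([391.3, 290.2], 0.67)]
pocket_1 side [([295.6, 185.1], 0.88), ([298.2, 194.2], 0.66)]
pocket_1 wrist [([293.4, 378.0], 0.84), ([304.7, 422.8], 0.73)]
handle_hinge scene [([202.8, 299.5], 0.97)]
handle_hinge side [([344.4, 179.8], 0.93)]
handle_hinge wrist []
handle_grip scene [([185.6, 276.6], 0.79), ([119.3, 321.7], 0.32)
[... 292 characters left out ...]
3), ([297.9, 245.7], 0.6)]
cube_a side [([267.3, 314.7], 0.56), ([263.5, 372.0], 0.56), ([209.9, 308.4], 0.56), ([334.0, 253.4], 0.55), ([261.1, 224.4], 0.35), ([264.1, 240.5], 0.34)]
cube_a wrist [([153.9, 199.3], 0.83)]
{'clock': 1.35, 'joints': array([-0.108,  0.477,  0.022,  1.555, -0.012,  1.109, -0.083]), 'qvel': array([ 0.001,  0.002, -0.002, -0.001,  0.001, -0.001,  0.001]), 'tau': array([ -0.   , -59.631,   1.606, -28.154,   0.012,   0.002,   0.   ]), 'tcp_pos': array([0.675, 0.   , 0.231]), 'orientation': array([2.221, 2.221, 0.   ]), 'contact_force': array([-0.156, -0.064,  0.343]), 'moment': array([ 0.005,  0.016, -0.039]), 'gripper_force': 0.0, 'grip_width': 0.08544661021459728}
```

View pics/scene0.png

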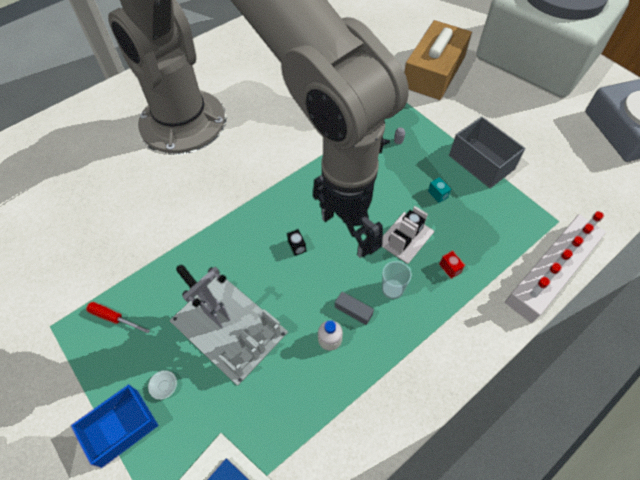

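View pics/side0.png

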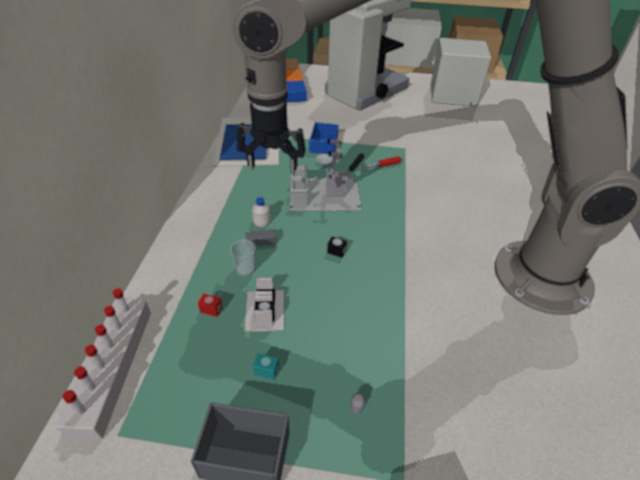

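View pics/wrist0.png

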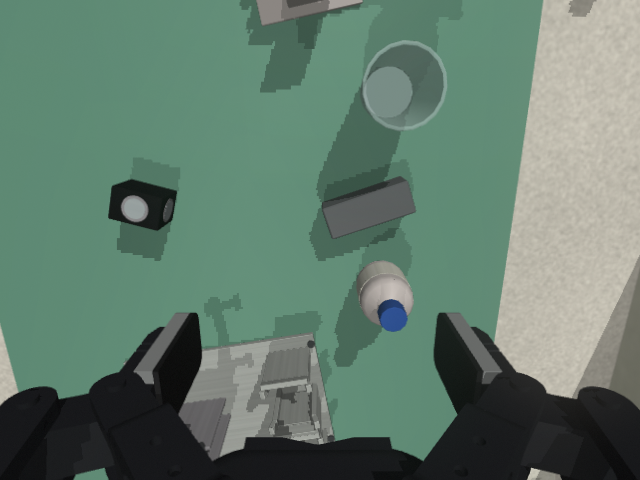

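Run:
```python
from h import *
np.set_printoptions(precision=4,suppress=True)
F={n:r.grab_frame(n) for n in("scene","side","wrist")}
S,D,W=F["scene"],F["side"],F["wrist"]
def p(n,*o): print(n,*tri(o))
p("A",(S,(297.9,241.6)),(D,(335.7,248.8)),(W,(143.1,207.6)))
p("hinge",(S,(202.8,299.5)),(D,(344.4,179.8)))
p("grip",(S,(185.6,276.6)),(D,(357.5,160.2)))
p("pk a",(S,(262.3,337.5)),(D,(295.6,194.2)))
for q in((262.3,337.5),(242,358.3)): print("pk S",onz(S,q,.015))
for q in((295.6,185.1),(298.2,194.2)): print("pk D",onz(D,q,.015))
for q in((293.4,378),(304.7,422.8)): print("pk W",onz(W,q,.015))
for q in((412.1,225.8),(401.8,239.6)): print("slot S",onz(S,q,.012))
for q in((267.5,296.6),(262.9,315.3)): print("slot D",onz(D,q,.012))
W=F["wrist"];print("Kw",W["intrinsics"], "jigcorner", onz(W,(314,335),.006))
for n,q in dict(bottle=(330,342),box=(354,308),beaker=(396,285),red=(452,266),teal=(440,192)).items(): print(n,onz(S,q,.02))
```

```text
A [0.5187 0.001  0.0162] [np.float64(0.002947942358652766), np.float64(0.0026937085097352063), np.float64(0.004970513291866618)]
hinge [ 0.5232 -0.2415  0.0524] [np.float64(4.448337640112742e-06), np.float64(4.448337640213158e-06)]
grip [ 0.4929 -0.2471  0.1192] [np.float64(0.0023153448505980555), np.float64(0.002315344850598093)]
pk a [ 0.6566 -0.1899  0.0227] [np.float64(0.001994941232906941), np.float64(0.001994941232906873)]
pk S [ 0.6519 -0.1897  0.015 ]
pk S [ 0.6615 -0.246   0.015 ]
pk D [ 0.6679 -0.2403  0.015 ]
pk D [ 0.6526 -0.199   0.015 ]
pk W [ 0.6509 -0.1867  0.015 ]
pk W [ 0.6621 -0.2445  0.015 ]
slot S [0.6516 0.2361 0.012 ]
slot S [0.6632 0.1915 0.012 ]
slot D [0.6571 0.1792 0.012 ]
slot D [0.6554 0.2318 0.012 ]
Kw [[403.3294   0.     317.3281]
 [  0.     403.3294 240.5727]
 [  0.       0.       1.    ]] jigcorner [ 0.6725 -0.1409  0.006 ]
bottle [ 0.7472 -0.0907  0.02  ]
box [ 0.7224 -0.0054  0.02  ]
beaker [0.7396 0.0986 0.02  ]
red [0.7844 0.2252 0.02  ]
teal [0.6283 0.352  0.02  ]
```

>>> apply_moves --pt "-0.8 -0.3 -0.48 0 0 0" --pt "-0.8 -0.3 -0.48 0 0 0" --pt "-0.8 -0.3 -0.48 0 0 0" --pt "-0.8 -0.3 -0.48 0 0 0" --pt "-0.8 -0.3 -0.48 0 0 0"

```text
clock: 2.12
tcp_pos: [0.5989, -0.2064, 0.3547]
orientation: [2.227, 2.207, 0.001]
contact_force: [1.1, -0.6, -0.2]
grip_width: 0.0856
gripper_force: 0.0
```

```bash
cat >> h.py <<'E'
def lm(f,t): return [(np.array(d["point"]),round(d["conf"],2)) for d in r.landmark_of(f,t)]
def box(c,yaw,L,Wd,z0,z1):
    a=np.array([np.cos(yaw),np.sin(yaw)]);b=np.array([-a[1],a[0]])
    return [np.r_[c+s*L/2*a+t*Wd/2*b,z] for s in(1,-1) for t in(1,-1) for z in(z0,z1)]
def fitbox(obs,x0,yaws,L=.044,Wd=.030,z0=0,z1=.038):
    from scipy.optimize import minimize
    cs=[]
    for f,m in obs:  # distance between model hull and mask, by IoU on upscaled crop
        ys,xs=np.where(m); cs.append((f,m,xs.min()-15,ys.min()-15,xs.max()+15,ys.max()+15))
    def cost(v):
        t=0
        for f,m,l,u,rr,b in cs:
            l=max(l,0);u=max(u,0);k=4
            mm=cv2.resize(m[u:b,l:rr].astype(np.uint8)*255,None,fx=k,fy=k,interpolation=cv2.INTER_LINEAR)>127
            P=np.array([proj(f,X) for X in box(v[:2],v[2],L,Wd,z0,z1)])
            h=cv2.convexHull(((P-[l,u]+.5)*k-.5).astype(np.float32))
            im=np.zeros(mm.shape,np.uint8);cv2.fillConvexPoly(im,(h*16).astype(np.int32),1,shift=4)
            t+=1-(mm&(im>0)).sum()/max((mm|(im>0)).sum(),1)
        return t/len(cs)
    best=None
    for y in yaws:
        o=minimize(cost,[x0[0],x0[1],y],method="Nelder-Mead",options=dict(initial_simplex=np.array([[x0[0],x0[1],y],[x0[0]+.006,x0[1],y],[x0[0],x0[1]+.006,y],[x0[0],x0[1],y+.25]]),xatol=1e-4,fatol=1e-4,maxiter=120))
        if best is None or o.fun<best.fun: best=o
    return best.x,best.fun
E
python3 - <<'E'
from h import *
np.set_printoptions(precision=4,suppress=True)
W=r.grab_frame("wrist");S=r.grab_frame("scene")
cv2.imwrite("pics/wj.png",W["pixels"][:,:,::-1]); print(W["eye"],r.get_obs()["tcp_pos"])
for t,z in(("pocket_1",.015),("handle_hinge",.059),("handle_grip",.12),("clamp_arm",.075),("cube_a_center",.019)):
    for q,c in lm(W,t): print(t,q,c,onz(W,q,z))
for f,n in((W,"W"),(S,"S")):
    for d in r.outline_of(f,"cube_a"): print(n,d["rect"],d["conf"])
obs=[]
for f in(W,S):
    u=proj(f,(.519,.001,.019))
    for d in r.outline_of(f,"cube_a"):
        l,t,w,h=d["rect"]
        if l-5<u[0]<l+w+5 and t-5<u[1]<t+h+5: obs.append((f,np.array(d["pixels"]))); break
print(len(obs))
for o in [obs]+[[x] for x in obs]: print(fitbox(o,(.519,.001),(0,.5,1,1.5,-.5,-1)))
E
```

```text
[ 0.5994 -0.1293  0.4972] [ 0.5999 -0.2001  0.3515]
pocket_1 [357.2 159.9] 0.97 [ 0.6489 -0.1829  0.015 ]
pocket_1 [366.7 210.6] 0.57 [ 0.6618 -0.2445  0.015 ]
handle_hinge [248.4 215.5] 0.71 [ 0.524  -0.2382  0.059 ]
handle_grip [211.1 234.1] 0.75 [ 0.4969 -0.2413  0.12  ]
clamp_arm [285.1 213.9] 0.96 [ 0.5663 -0.2329  0.075 ]
W [229.7, 1.5, 27.1, 7.0] 0.66
S [438.3, 251.0, 30.2, 25.5] 0.95
S [284.3, 229.0, 23.0, 23.1] 0.82
S [404.2, 211.1, 19.6, 21.5] 0.69
S [172.3, 267.8, 113.1, 117.0] 0.66
S [428.1, 176.4, 23.9, 26.2] 0.64
1
(array([ 0.5203, -0.0022, -0.3298]), np.float64(0.10587853199090613))
(array([ 0.5203, -0.0022, -0.3298]), np.float64(0.10587853199090613))
```

View pics/wj.png

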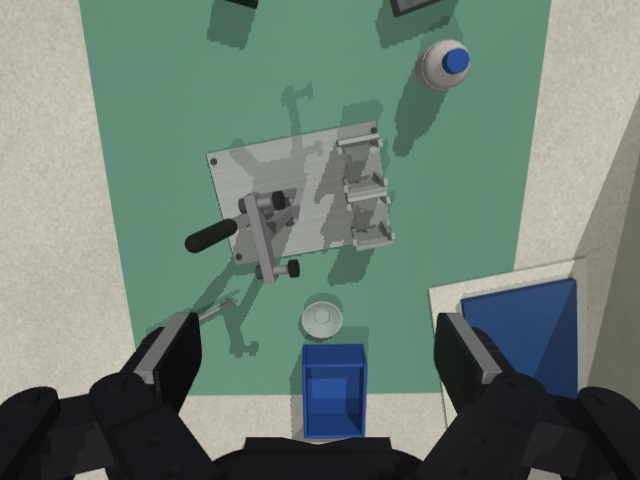

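>>> apply_moves --pt "1 0 0 0 0 0" --pt "1 0 0 0 0 0" --pt "1 0 0 0 0 0" --pt "1 0 0 0 0 0"

```text
clock: 3.18
tcp_pos: [0.5998, 0.0521, 0.3515]
orientation: [2.221, 2.221, 0.001]
contact_force: [1.1, 0.8, -0.3]
grip_width: 0.0855
gripper_force: 0.0
```

>>> apply_moves --pt "0.4 0 0.2 0 0 0" --pt "0.4 0 0.2 0 0 0" --pt "0.4 0 0.2 0 0 0"

```text
clock: 3.55
tcp_pos: [0.5979, 0.1552, 0.2989]
orientation: [-2.21, -2.228, 0.004]
contact_force: [-0.4, -0.8, -0.0]
grip_width: 0.085
gripper_force: 0.0
```

Run:
```python
from h import *
np.set_printoptions(precision=4,suppress=True)
W=r.grab_frame("wrist");D=r.grab_frame("side")
cv2.imwrite("pics/wc.png",W["pixels"][:,:,::-1]); print(W["eye"],r.get_obs()["tcp_pos"])
import pickle;pickle.dump({k:W[k] for k in("pixels","intrinsics","dist","eye","attitude")},open("wc.pkl","wb"))
for t,z in(("slot_1",.012),("blank_center",.021),("cube_a_center",.019),("cube_b_center",.031)):
    for q,c in lm(W,t): print(t,q,c,onz(W,q,z))
obs=[]
for f in(W,D):
    u=proj(f,(.519,0,.019))
    for d in r.outline_of(f,"cube_a"):
        l,t,w,h=d["rect"];print(d["rect"],d["conf"])
        if l-5<u[0]<l+w+5 and t-5<u[1]<t+h+5: obs.append((f,np.array(d["pixels"]))); break
for o in [obs]+[[x] for x in obs]: print(fitbox(o,(.519,.0),(0,.5,1,1.5,-.5,-1)))
```

```text
[0.5984 0.2317 0.4418] [0.6    0.15   0.3011]
blank_center [378.8 163.3] 0.91 [0.6609 0.1845 0.021 ]
blank_center [416.7 319.7] 0.63 [0.7147 0.0048 0.021 ]
cube_a_center [251.6 321.8] 0.73 [ 0.5217 -0.0009  0.019 ]
cube_b_center [372.2 112.3] 0.92 [0.6504 0.2347 0.031 ]
cube_b_center [501.2 118.4] 0.63 [0.7772 0.2305 0.031 ]
[225.8, 301.3, 46.1, 42.5] 0.84
[197.9, 290.6, 24.4, 25.5] 0.93
[322.0, 241.3, 22.2, 18.3] 0.76
(array([0.5188, 0.0007, 2.869 ]), np.float64(0.04946564652634672))
(array([ 0.5192,  0.0003, -0.253 ]), np.float64(0.03788090021907986))
(array([0.5184, 0.0015, 2.8651]), np.float64(0.04415760869565222))
```

View pics/wc.png

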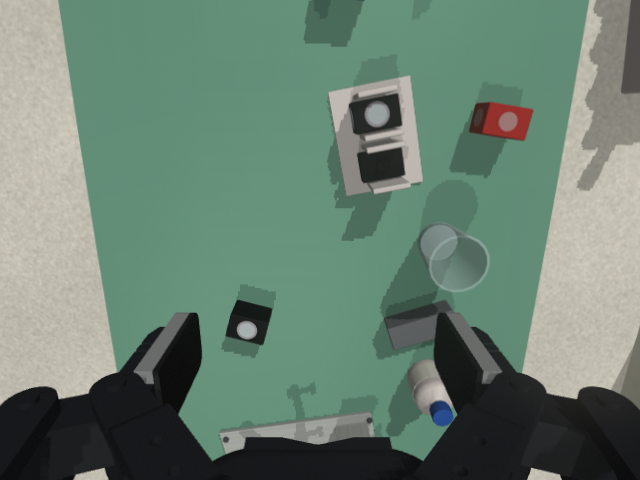

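Run:
```python
from h import *
import pickle
np.set_printoptions(precision=4,suppress=True)
W=pickle.load(open("wc.pkl","rb"))
C=W["pixels"][60:210,310:550,::-1]; cv2.imwrite("pics/wc2.png",cv2.resize(C,None,fx=3.2,fy=3.2,interpolation=cv2.INTER_CUBIC))
P=[onz(W,q,.004) for q in((330,93),(410,76),(422,183),(346,195))]
def rep(P):
    P=np.array(P);c=P.mean(0)
    for i in range(4):
        e=P[(i+1)%4]-P[i]; print(np.linalg.norm(e),np.degrees(np.arctan2(e[1],e[0])))
    print("c",c)
rep(P)
# jig frame from the earlier picture: same camera model, eye/attitude as at that moment
J=dict(W);J["eye"]=np.array([.5994,-.1293,.4972]); J["attitude"]=[-.304,.001,0]
rep([onz(J,q,.006) for q in((207,153),(376,122),(394,241),(237,264))])
im=cv2.imread("pics/wj.png"); cv2.imwrite("pics/wj2.png",cv2.resize(im[100:290,170:420],None,fx=3.1,fy=3.1,interpolation=cv2.INTER_CUBIC))
```

```text
0.08249386033981457 11.94113145284569
0.11064365120414459 -78.99055443273703
0.08363952917949163 -170.34817368995797
0.10732661325298039 100.40453638412464
c [0.6603 0.2084 0.004 ]
0.20402913380078552 10.03928767641358
0.14897447489249416 -78.68463848688398
0.2049324934497502 -171.18138131598474
0.1445927763167174 101.0144363914768
c [ 0.5814 -0.2277  0.006 ]
```

View pics/wc2.png

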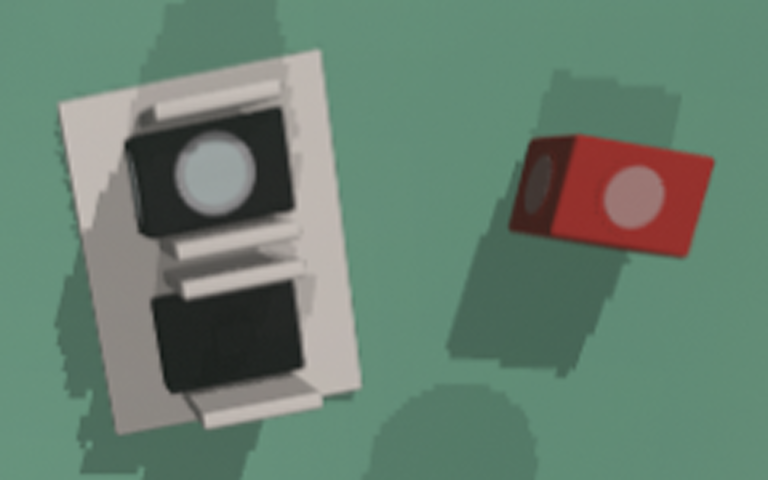

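View pics/wj2.png

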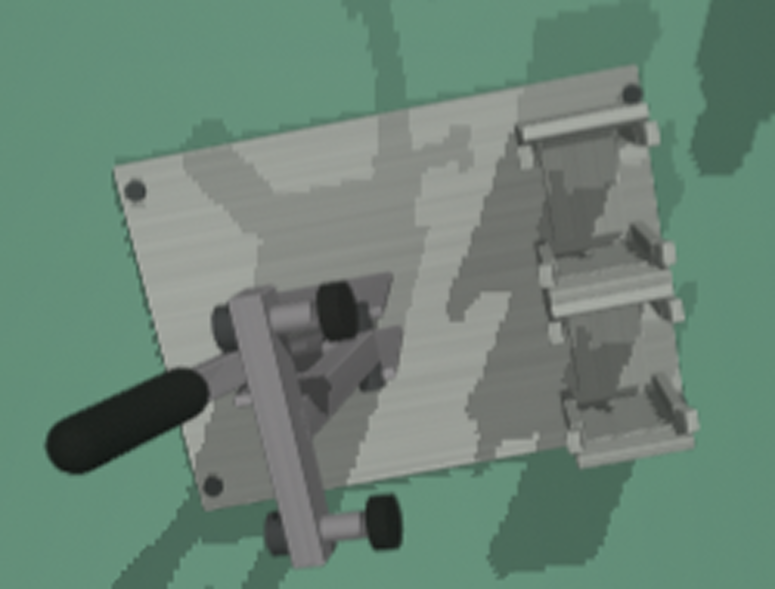

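>>> apply_moves --pt "-0.2 -0.1 0.2 0 0 -0.11" --pt "-0.4 -0.2 0.4 0 0 -0.22" --pt "-0.598 -0.324 0.55 0 0 -0.33" --pt "-0.598 -0.324 0.72 0 0 -0.42" --pt "-0.598 -0.324 0.72 0 0 -0.42" --claw 1

```text
clock: 4.58
tcp_pos: [0.5154, -0.0021, 0.1186]
orientation: [-1.387, -2.812, 0.007]
contact_force: [-0.5, 1.3, 0.5]
grip_width: 0.0855
gripper_force: 0.0
```

>>> apply_moves --pt "0 0 0 0 0 -0.11" --pt "0 0 0 0 0 -0.22" --pt "0 0 0 0 0 -0.33" --pt "0 0 0 0 0 -0.414" --pt "0 0 0 0 0 -0.414"

```text
clock: 5.2
tcp_pos: [0.5213, 0.0018, 0.1235]
orientation: [0.412, 3.111, 0.002]
contact_force: [-0.7, -0.4, -0.2]
grip_width: 0.0855
gripper_force: 0.0
```

```bash
cat >> h.py <<'E'
def togo(pos,yaw_y=None,ref=None):
    """tool-axis scaled shift/turn from current pose to pos with tool y at world yaw_y (deg), tool down"""
    o=r.get_obs();Rt=R.from_rotvec(o["orientation"]).as_matrix()
    ty=Rt[:,1];now=np.degrees(np.arctan2(ty[1],ty[0]))
    s=Rt.T@(np.array(pos)-o["tcp_pos"])/.25
    t=np.zeros(3)
    if yaw_y is not None:
        a=np.radians(yaw_y);y=np.array([np.cos(a),np.sin(a),0]);z=np.array([0,0,-1.]);G=np.c_[np.cross(y,z),y,z]
        t=R.from_matrix(Rt.T@G).as_rotvec()/(np.pi/2)
    print("tcp",o["tcp_pos"],"yaw_y",round(now,2),"shift",s,"turn",t,"t",o["clock"],"grip",o["grip_width"],o["gripper_force"],"F",o["contact_force"])
E
python3 - <<'E'
from h import *
np.set_printoptions(precision=4,suppress=True)
W=r.grab_frame("wrist")
cv2.imwrite("pics/wa.png",W["pixels"][:,:,::-1])
obs=[(W,np.array(d["pixels"])) for d in r.outline_of(W,"cube_a")[:2]]
for q,c in lm(W,"cube_a_center"): print(q,c,onz(W,q,.019))
for o in obs: print(fitbox([o],(.519,.0),(-.26,1.3)))
togo((.519,.0005,.006),75.1)
E
```

```text
[310.7 231.1] 0.79 [ 0.5163 -0.0006  0.019 ]
(array([ 0.5181,  0.0008, -0.2554]), np.float64(0.026118126515252915))
tcp [0.5201 0.0011 0.1224] yaw_y 74.89 shift [ 0.0042 -0.0038  0.4655] turn [ 0.0004  0.0011 -0.0024] t 5.35 grip 0.08539428908129731 0.0 F [-0.3121  0.2312 -0.5794]
```

>>> apply_moves --pt "0.006 -0.004 0.2 0 0 -0.003" --pt "0.006 -0.004 0.36 0 0 -0.003" --pt "0.006 -0.004 0.465 0 0 -0.003" --pt "0.006 -0.004 0.465 0 0 -0.003" --pt "0.006 -0.004 0.465 0 0 -0.003"

```text
clock: 5.98
tcp_pos: [0.5183, 0.0002, 0.0061]
orientation: [0.402, 3.114, 0.0]
contact_force: [0.1, 0.6, 0.2]
grip_width: 0.0852
gripper_force: 0.0
```

>>> apply_moves --pt "0 0 0 0 0 0" --pt "0 0 0 0 0 0" --pt "0 0 0 0 0 0" --pt "0 0 0 0 0 0" --pt "0 0 0 0 0 0" --claw 0 --newtons 40

```text
clock: 6.6
tcp_pos: [0.5177, -0.0001, 0.0056]
orientation: [0.401, 3.115, 0.0]
contact_force: [-0.8, -0.4, 6.4]
grip_width: 0.0292
gripper_force: 40.3
```

>>> apply_moves --pt "0 0 -0.2 0 0 0" --pt "0 0 -0.45 0 0 0" --pt "-0.1 -0.15 -0.69 0 0 0.11" --pt "-0.25 -0.35 -0.776 0 0 0.22" --pt "-0.35 -0.527 -0.776 0 0 0.33"

```text
clock: 7.22
tcp_pos: [0.57, -0.149, 0.2017]
orientation: [1.19, 2.903, 0.002]
contact_force: [0.8, -0.4, -1.8]
grip_width: 0.0296
gripper_force: 40.0
```

>>> apply_moves --pt "-0.2 -0.1 0 0 0 0.11" --pt "-0.4 -0.2 0 0 0 0.22" --pt "-0.566 -0.284 0 0 0 0.33" --pt "-0.566 -0.284 0 0 0 0.388" --pt "-0.566 -0.284 0 0 0 0.388"

```text
clock: 7.85
tcp_pos: [0.6193, -0.2978, 0.1981]
orientation: [-2.003, -2.418, 0.001]
contact_force: [0.2, 1.1, -0.6]
grip_width: 0.0297
gripper_force: 40.0
```

Run:
```python
from h import *
np.set_printoptions(precision=4,suppress=True)
togo((.6618,-.2445,.2),10.5)
W=r.grab_frame("wrist");S=r.grab_frame("scene");D=r.grab_frame("side")
cv2.imwrite("pics/wp.png",W["pixels"][:,:,::-1])
import pickle;pickle.dump({k:W[k] for k in("pixels","intrinsics","dist","eye","attitude")},open("wp.pkl","wb"))
for t,z in(("pocket_1",.015),("handle_hinge",.059),("handle_grip",.12),("clamp_arm",.075)):
    for f,n in((W,"W"),(S,"S"),(D,"D")):
        for q,c in lm(f,t)[:3]: print(t,n,q,c,onz(f,q,z))
```

```text
tcp [ 0.6193 -0.2978  0.1981] yaw_y 10.73 shift [ 0.178   0.2068 -0.0077] turn [-0.0007 -0.0005  0.0026] t 7.85 grip 0.02965672679905582 39.97700393199921 F [ 0.1843  1.0801 -0.5935]
pocket_1 W [378.9 158.1] 0.68 [ 0.6601 -0.246   0.015 ]
pocket_1 W [383.6  73.3] 0.63 [ 0.6491 -0.1839  0.015 ]
pocket_1 S [350.2 310.6] 0.7 [ 0.7204 -0.0138  0.015 ]
pocket_1 S [240.9 361.3] 0.61 [ 0.6651 -0.2511  0.015 ]
pocket_1 D [301.9 195.8] 0.89 [ 0.6407 -0.1936  0.015 ]
pocket_1 D [296.4 184.4] 0.64 [ 0.6661 -0.2441  0.015 ]
handle_hinge W [197.1 114.6] 0.6 [ 0.5265 -0.2374  0.059 ]
handle_hinge S [201.4 299.7] 0.82 [ 0.5252 -0.2444  0.059 ]
handle_hinge D [345.7 178.4] 0.84 [ 0.5197 -0.24    0.059 ]
handle_grip W [105. 117.] 0.75 [ 0.4957 -0.2443  0.12  ]
handle_grip S [187.3 277.7] 0.78 [ 0.5001 -0.2451  0.12  ]
handle_grip D [359.  159.2] 0.62 [ 0.4872 -0.254   0.12  ]
handle_grip D [313.2 119.2] 0.25 [ 0.6481 -0.451   0.12  ]
clamp_arm W [250.3 118.6] 0.94 [ 0.5645 -0.2328  0.075 ]
clamp_arm S [216.7 308.1] 0.87 [ 0.568  -0.2315  0.075 ]
clamp_arm D [330.3 169.4] 0.71 [ 0.5671 -0.2542  0.075 ]
```

View pics/wp.png

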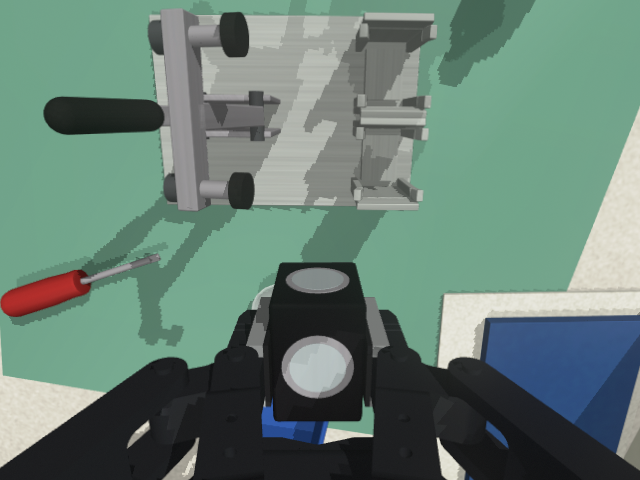

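Run:
```python
from h import *
import pickle
np.set_printoptions(precision=4,suppress=True)
W=pickle.load(open("wp.pkl","rb"))
print("mid",onz(W,(392.5,115.5),.065),"low",onz(W,(389,199),.065), "top",onz(W,(398,24),.065))
c=np.array([.655,-.2143]);a=np.radians(10.3);X=np.array([np.cos(a),np.sin(a)]);Y=np.array([-X[1],X[0]])
for n,s in(("p1",31),("p2",-31)):
    for y in(-26.3,26.3):
        print(n,y,[proj(W,np.r_[c+(s+y)/1e3*Y+x/1e3*X,.065]).round() for x in(-19.3,19.3)])
g=cv2.cvtColor(W["pixels"],cv2.COLOR_RGB2GRAY)
for r0 in (103,130,188): print(r0,g[r0,345:440].tolist())
print(g[5:212,392].tolist())
togo((.6605,-.2448,.1),10.3)
togo((.6605,-.2448,.024),10.3)
```

```text
mid [ 0.6542 -0.2139  0.065 ] low [ 0.6651 -0.2684  0.065 ] top [ 0.6446 -0.1604  0.065 ]
p1 -26.3 [array([364., 109.]), array([423., 109.])]
p1 26.3 [array([368.,  19.]), array([430.,  20.])]
p2 -26.3 [array([361., 202.]), array([416., 202.])]
p2 26.3 [array([364., 124.]), array([422., 124.])]
103 [131, 130, 130, 130, 130, 130, 131, 127, 109, 81, 79, 84, 118, 150, 147, 148, 150, 153, 155, 146, 134, 139, 110, 111, 110, 110, 111, 111, 111, 111, 111, 111, 111, 111, 111, 111, 112, 111, 111, 112, 111, 112, 112, 112, 112, 112, 112, 112, 113, 112, 113, 126, 151, 160, 152, 129, 109, 92, 76, 76, 76, 76, 76, 75, 75, 76, 76, 76, 76, 75, 73, 90, 94, 86, 86, 87, 87, 88, 87, 129, 160, 166, 165, 166, 167, 160, 153, 152, 151, 151, 151, 152, 151, 152, 151]
130 [132, 132, 132, 132, 132, 132, 129, 111, 82, 80, 82, 115, 152, 150, 153, 156, 159, 159, 134, 89, 98, 111, 111, 111, 111, 112, 111, 112, 111, 112, 112, 111, 112, 111, 111, 112, 112, 112, 112, 112, 112, 112, 112, 113, 112, 112, 112, 112, 111, 112, 112, 112, 113, 112, 112, 102, 82, 82, 81, 80, 81, 80, 80, 80, 79, 80, 80, 80, 80, 95, 104, 97, 98, 
[... 1225 characters left out ...]
, 135, 134, 134, 134, 134, 134, 134, 133, 135, 134, 134, 134, 134, 134, 137, 138, 130, 154, 159, 159, 159, 159, 159, 158, 160, 159, 159, 160, 159, 159, 158, 159, 158, 158, 158, 159, 159, 159, 158, 149, 116, 109, 110, 110, 121, 133, 133, 132, 133, 132, 133, 133, 133, 133, 163, 155, 151, 151, 154, 154, 152, 193, 170, 165, 163, 160, 159, 143, 148]
tcp [ 0.6197 -0.2979  0.199 ] yaw_y 10.71 shift [0.1784 0.2    0.3958] turn [0.0001 0.     0.0046] t 8.6 grip 0.029512620196874933 39.97673034667969 F [-0.6436  0.3129 -0.8522]
tcp [ 0.6197 -0.2979  0.199 ] yaw_y 10.71 shift [0.1785 0.1999 0.6998] turn [0.0001 0.     0.0046] t 8.6 grip 0.029512620196874933 39.97673034667969 F [-0.6436  0.3129 -0.8522]
```

>>> apply_moves --pt "0.09 0.1 0.1 0 0 0.005" --pt "0.179 0.199 0.25 0 0 0.005" --pt "0.179 0.199 0.4 0 0 0.005" --pt "0.179 0.199 0.4 0 0 0.005"

```text
clock: 9.1
tcp_pos: [0.6578, -0.2436, 0.0955]
orientation: [-2.009, -2.407, 0.005]
contact_force: [-0.6, 0.1, 0.0]
grip_width: 0.0297
gripper_force: 39.9
```

Run:
```python
from h import *
np.set_printoptions(precision=4,suppress=True)
togo((.6603,-.2447,.0215),10.3)
```

```text
tcp [ 0.6578 -0.2436  0.0955] yaw_y 10.31 shift [-0.0072  0.0108  0.2959] turn [-0.004  -0.0019  0.0001] t 9.1 grip 0.029685859408899288 39.94248569011688 F [-0.6002  0.0873  0.0023]
```

>>> apply_moves --pt "0 0 0.1 0 0 0" --pt "0 0 0.16 0 0 0" --pt "0 0 0.19 0 0 0" --pt "0 0 0.22 0 0 0" --pt "0 0 0.25 0 0 0"

```text
clock: 9.72
tcp_pos: [0.6607, -0.2449, 0.0367]
orientation: [2.013, 2.41, 0.001]
contact_force: [0.2, 0.4, -0.5]
grip_width: 0.0295
gripper_force: 39.9
```

>>> apply_moves --pt "0 0 0.025 0 0 0" --pt "0 0 0.045 0 0 0" --pt "0 0 0.058 0 0 0" --pt "0 0 0.064 0 0 0" --pt "0 0 0.068 0 0 0"

```text
clock: 10.35
tcp_pos: [0.6601, -0.2447, 0.0207]
orientation: [-2.014, -2.411, 0.0]
contact_force: [-6.1, 2.3, 13.1]
grip_width: 0.0299
gripper_force: 41.6
```

>>> apply_moves --pt "0 0 0 0 0 0" --pt "0 0 0 0 0 0" --pt "0 0 0 0 0 0" --claw 0.6

```text
clock: 10.72
tcp_pos: [0.6603, -0.2447, 0.0194]
orientation: [2.014, 2.411, 0.0]
contact_force: [-0.6, 0.7, 0.6]
grip_width: 0.0513
gripper_force: 0.0
```

>>> apply_moves --pt "0 0 -0.1 0 0 0" --pt "0 0 -0.25 0 0 0" --pt "0 0 -0.45 0 0 0" --pt "0.1 0 -0.7 0 0 0" --pt "0.3 0 -0.9 0 0 0"

```text
clock: 11.35
tcp_pos: [0.6486, -0.1812, 0.2379]
orientation: [2.017, 2.405, 0.0]
contact_force: [1.7, 0.4, 0.3]
grip_width: 0.0511
gripper_force: 0.0
```

Run:
```python
from h import *
np.set_printoptions(precision=4,suppress=True)
for n in("scene","side"):
    f=r.grab_frame(n); print(n,proj(f,(.6603,-.2447,.034)),lm(f,"cube_a_center"))
togo((.65,.1,.25),10.3)
```

```text
scene [240.7548 354.4823] [(array([241.3, 353.9]), 0.84), (array([399.7, 139. ]), 0.29)]
side [298.2765 179.395 ] [(array([292.9, 177.4]), 0.44), (array([330.3, 172.1]), 0.29)]
tcp [ 0.649  -0.1785  0.2364] yaw_y 10.38 shift [ 1.0951  0.2049 -0.0549] turn [0.0013 0.0004 0.0008] t 11.55 grip 0.051544692475750054 0.0 F [-0.4354 -1.0726 -1.7816]
```

>>> apply_moves --pt "0.25 0.1 -0.05 0 0 0" --pt "0.5 0.2 -0.05 0 0 0" --pt "0.75 0.276 -0.05 0 0 0" --pt "0.9 0.276 -0.05 0 0 0" --claw 1

```text
clock: 12.05
tcp_pos: [0.6761, 0.0556, 0.2452]
orientation: [-2.013, -2.41, 0.004]
contact_force: [1.1, 0.1, 0.4]
grip_width: 0.0854
gripper_force: 0.0
```

>>> apply_moves --pt "0.25 0 0 0 0 0" --pt "0.5 0 0 0 0 0" --pt "0.59 0 0 0 0 0" --pt "0.59 0 0 0 0 0"

```text
clock: 12.55
tcp_pos: [0.6494, 0.1999, 0.2459]
orientation: [-2.011, -2.412, 0.004]
contact_force: [0.8, -0.3, 0.6]
grip_width: 0.0857
gripper_force: 0.0
```

Run:
```python
from h import *
np.set_printoptions(precision=4,suppress=True)
togo((.6504,.2347,.1),10.7)
W=r.grab_frame("wrist");S=r.grab_frame("scene")
for f,n in((W,"W"),(S,"S")):
    for t,z in(("cube_b_center",.031),("slot_1",.012),("blank_center",.021)):
        for q,c in lm(f,t)[:3]: print(n,t,q,c,onz(f,q,z))
u=proj(W,(.6504,.2347,.04))
for d in r.outline_of(W,"cube_b"):
    l,t,w,h=d["rect"];print(d["rect"],d["conf"])
    if l-5<u[0]<l+w+5 and t-5<u[1]<t+h+5:
        m=np.array(d["pixels"]);print(fitbox([(W,m)],(.6504,.2347),(.19,),z0=.03,z1=.05))
        M=cv2.minAreaRect(np.argwhere(m)[:,::-1].astype(np.float32));b=cv2.boxPoints(M);print(M,[onz(W,q,.05) for q in b]);break
# caddy base colour mask for yaw
```

```text
tcp [0.6494 0.1999 0.2459] yaw_y 10.38 shift [0.1364 0.0307 0.5836] turn [-0.0017  0.0004 -0.0036] t 12.55 grip 0.08566669324261575 0.0 F [ 0.7714 -0.3191  0.6387]
W cube_b_center [459.2 197.3] 0.78 [0.7746 0.2282 0.031 ]
W cube_b_center [320.3  11.6] 0.74 [0.6242 0.3526 0.031 ]
W cube_b_center [324.1 164.5] 0.61 [0.6494 0.2348 0.031 ]
W blank_center [324.7 219.8] 0.84 [0.6599 0.1831 0.021 ]
S cube_b_center [448.6 263.2] 0.83 [0.7774 0.2183 0.031 ]
S cube_b_center [439.9 191.5] 0.78 [0.6314 0.3452 0.031 ]
S cube_b_center [412.8 222.8] 0.73 [0.6536 0.2322 0.031 ]
S slot_1 [404.2 241.2] 0.77 [0.6698 0.1927 0.012 ]
S slot_1 [412.5 229.1] 0.7 [0.6586 0.2304 0.012 ]
S blank_center [400.4 237.3] 0.69 [0.66   0.1885 0.021 ]
S blank_center [118.5 320.5] 0.52 [ 0.4364 -0.4012  0.021 ]
[427.7, 169.8, 68.2, 50.2] 0.92
[289.4, 0.0, 57.4, 40.2] 0.69
[298.3, 146.5, 56.3, 40.7] 0.66
(array([0.6519, 0.2339, 0.1816]), np.float64(0.039760699493787355))
((326.5, 166.5), (39.0, 53.0), 90.0) [array([0.6266, 0.2474, 0.05  ]), array([0.6694, 0.2553, 0.05  ]), array([0.6761, 0.2237, 0.05  ]), array([0.632 , 0.2156, 0.05  ])]
```

>>> apply_moves --pt "0.07 0.033 0.2 0 0 -0.001" --pt "0.136 0.033 0.4 0 0 -0.001" --pt "0.136 0.033 0.52 0 0 -0.001" --pt "0.136 0.033 0.52 0 0 -0.001" --pt "0.136 0.033 0.52 0 0 -0.001"

```text
clock: 13.62
tcp_pos: [0.6533, 0.2341, 0.1194]
orientation: [2.012, 2.411, 0.003]
contact_force: [0.1, -0.5, 0.6]
grip_width: 0.0852
gripper_force: 0.0
```

Run:
```python
from h import *
np.set_printoptions(precision=4,suppress=True)
W=r.grab_frame("wrist")
for q,c in lm(W,"cube_b_center"): print(q,c,onz(W,q,.031))
print("expected",proj(W,(.651,.2345,.05)),proj(W,(.651,.2345,.031)))
togo((.651,.2345,.018),10.4)
```

```text
[299.7  16.7] 0.89 [0.623  0.3555 0.031 ]
[502.3 285.4] 0.84 [0.7729 0.23   0.031 ]
[307.5 242.8] 0.64 [0.648  0.2359 0.031 ]
expected [311.7691 256.3499] [312.0797 245.7645]
tcp [0.6535 0.2344 0.1201] yaw_y 10.31 shift [ 0.0021 -0.0113  0.4083] turn [ 0.0023 -0.0004 -0.001 ] t 13.725 grip 0.08543378559166788 0.0 F [-0.3286 -0.3499 -0.1482]
```

>>> apply_moves --pt "0.003 -0.012 0.18 0 0 0" --pt "0.003 -0.012 0.3 0 0 0" --pt "0.003 -0.012 0.38 0 0 0" --pt "0.003 -0.012 0.405 0 0 0" --pt "0.003 -0.012 0.405 0 0 0"

```text
clock: 14.35
tcp_pos: [0.6496, 0.2347, 0.0173]
orientation: [2.012, 2.412, 0.002]
contact_force: [-0.3, -0.3, 0.0]
grip_width: 0.0855
gripper_force: 0.0
```

>>> apply_moves --pt "0 0 0 0 0 0" --pt "0 0 0 0 0 0" --pt "0 0 0 0 0 0" --pt "0 0 0 0 0 0" --claw 0 --newtons 40

```text
clock: 14.85
tcp_pos: [0.6497, 0.2348, 0.0175]
orientation: [2.012, 2.412, 0.002]
contact_force: [-0.7, 0.2, 6.1]
grip_width: 0.0435
gripper_force: 41.5
```

>>> apply_moves --pt "0 0 -0.12 0 0 0" --pt "0 0 -0.3 0 0 0" --pt "0 0 -0.42 0 0 0" --pt "-0.2 -0.15 -0.42 0 0 0" --pt "-0.4 -0.3 -0.42 0 0 0"

```text
clock: 15.48
tcp_pos: [0.5924, 0.1217, 0.1216]
orientation: [2.01, 2.414, 0.001]
contact_force: [0.2, -1.6, -0.8]
grip_width: 0.0435
gripper_force: 41.1
```

>>> apply_moves --pt "-0.15 -0.12 0 0 0 0" --pt "-0.295 -0.233 0.1 0 0 0" --pt "-0.295 -0.233 0.25 0 0 0" --pt "-0.295 -0.233 0.36 0 0 0" --pt "-0.295 -0.233 0.38 0 0 0"

```text
clock: 16.1
tcp_pos: [0.5474, 0.0393, 0.0248]
orientation: [-2.01, -2.411, 0.005]
contact_force: [-0.5, 0.6, 0.1]
grip_width: 0.0435
gripper_force: 41.1
```

Run:
```python
from h import *
np.set_printoptions(precision=4,suppress=True)
togo((.55,.04,.0055),10.4)
f=r.grab_frame("scene");print(proj(f,(.55,.04,.03)),lm(f,"cube_b_center"))
```

```text
tcp [0.5474 0.0393 0.0248] yaw_y 10.35 shift [0.0007 0.011  0.0771] turn [-0.0025 -0.0001 -0.0005] t 16.1 grip 0.04351619206462587 41.08367443084717 F [-0.4606  0.607   0.0715]
[318.7355 238.7608] [(array([446.6, 264.8]), 0.87), (array([439.3, 190. ]), 0.66), (array([315.8, 236.2]), 0.48)]
```

>>> apply_moves --pt "0 0 0.04 0 0 0" --pt "0 0 0.07 0 0 0" --pt "0 0 0.084 0 0 0" --pt "0 0 0.09 0 0 0" --pt "0 0 0.09 0 0 0"

```text
clock: 16.82
tcp_pos: [0.549, 0.0397, 0.0054]
orientation: [-2.012, -2.413, 0.0]
contact_force: [-6.9, -0.3, 16.0]
grip_width: 0.0434
gripper_force: 43.0
```

>>> apply_moves --pt "0 0 -0.004 0 0 0" --pt "0 0 -0.004 0 0 0" --pt "0 0 -0.004 0 0 0" --pt "0 0 -0.1 0 0 0" --pt "0 0 -0.25 0 0 0" --claw 1

```text
clock: 17.45
tcp_pos: [0.548, 0.0395, 0.0659]
orientation: [-2.011, -2.411, 0.004]
contact_force: [0.7, -0.3, -0.4]
grip_width: 0.0854
gripper_force: 0.0
```

>>> apply_moves --pt "0 0 -0.15 0 0 -0.1" --pt "0 0 -0.22 0 0 -0.2" --pt "0 0 -0.22 0 0 -0.3" --pt "0 0 -0.22 0 0 -0.4" --pt "0 0 -0.22 0 0 -0.5"

```text
clock: 18.08
tcp_pos: [0.549, 0.0395, 0.1214]
orientation: [-0.928, -3.001, 0.0]
contact_force: [-0.2, -0.3, -0.6]
grip_width: 0.0853
gripper_force: 0.0
```

>>> apply_moves --pt "0 0 0 0 0 -0.1" --pt "0 0 0 0 0 -0.2" --pt "0 0 0 0 0 -0.3" --pt "0 0 0 0 0 -0.4" --pt "0 0 0 0 0 -0.5"

```text
clock: 18.7
tcp_pos: [0.549, 0.0395, 0.1213]
orientation: [0.291, -3.128, -0.0]
contact_force: [0.4, -0.1, 0.5]
grip_width: 0.0856
gripper_force: 0.0
```

Run:
```python
from h import *
np.set_printoptions(precision=4,suppress=True)
W=r.grab_frame("wrist")
u=proj(W,(.5495,.04,.02))
for d in r.outline_of(W,"cube_b"):
    l,t,w,h=d["rect"]
    if l-5<u[0]<l+w+5 and t-5<u[1]<t+h+5:
        print(d["rect"],d["conf"],fitbox([(W,np.array(d["pixels"]))],(.5495,.04),(.18,.0)));break
togo((.5495,.04,.006),100.3)
```

```text
[289.9, 201.6, 51.8, 85.3] 0.83 (array([0.5496, 0.0389, 0.1737]), np.float64(0.024060568784231018))
tcp [0.5489 0.0394 0.1212] yaw_y 100.39 shift [-0.0029  0.0017  0.4607] turn [ 0.0002 -0.0003  0.001 ] t 18.8 grip 0.08567683557069407 0.0 F [-0.3069 -0.5149  0.8086]
```

>>> apply_moves --pt "-0.002 0 0.2 0 0 0" --pt "-0.002 0 0.36 0 0 0" --pt "-0.002 0 0.46 0 0 0" --pt "-0.002 0 0.46 0 0 0" --pt "-0.002 0 0.46 0 0 0"

```text
clock: 19.42
tcp_pos: [0.5503, 0.0399, 0.0074]
orientation: [-0.281, 3.128, 0.0]
contact_force: [0.8, 0.3, 0.5]
grip_width: 0.0854
gripper_force: 0.0
```

>>> apply_moves --pt "0 0 0 0 0 0" --pt "0 0 0 0 0 0" --pt "0 0 0 0 0 0" --pt "0 0 0 0 0 0" --pt "0 0 0 0 0 0" --claw 0 --newtons 40

```text
clock: 20.05
tcp_pos: [0.55, 0.0397, 0.0071]
orientation: [-0.283, 3.128, -0.0]
contact_force: [-1.0, 0.2, 5.5]
grip_width: 0.0292
gripper_force: 40.5
```

>>> apply_moves --pt "0 0 -0.2 0 0 0" --pt "0 0 -0.452 0 0 0.11" --pt "-0.03 -0.15 -0.452 0 0 0.22" --pt "-0.07 -0.3 -0.452 0 0 0.33" --pt "-0.115 -0.475 -0.452 0 0 0.45"

```text
clock: 20.68
tcp_pos: [0.5993, -0.0725, 0.1196]
orientation: [-0.823, -3.032, -0.0]
contact_force: [0.8, 0.2, -0.4]
grip_width: 0.0294
gripper_force: 39.9
```

>>> apply_moves --pt "-0.1 -0.07 0 0 0 0.11" --pt "-0.2 -0.14 0 0 0 0.22" --pt "-0.3 -0.21 0 0 0 0.33" --pt "-0.397 -0.286 0 0 0 0.44" --pt "-0.397 -0.286 0 0 0 0.55"

```text
clock: 21.3
tcp_pos: [0.649, -0.1873, 0.119]
orientation: [2.022, 2.403, -0.003]
contact_force: [-0.6, 0.3, -0.6]
grip_width: 0.0297
gripper_force: 39.9
```

>>> apply_moves --pt "0 0 0 0 0 0" --pt "0 0 0 0 0 0"

```text
clock: 21.55
tcp_pos: [0.649, -0.1827, 0.1192]
orientation: [-2.005, -2.417, -0.0]
contact_force: [0.5, 0.3, -0.7]
grip_width: 0.0297
gripper_force: 39.9
```

Run:
```python
from h import *
np.set_printoptions(precision=4,suppress=True)
togo((.6493,-.1837,.038),10.3)
```

```text
tcp [ 0.649  -0.1827  0.1192] yaw_y 10.65 shift [-0.0043  0.0006  0.3249] turn [-0.0003 -0.0004  0.0039] t 21.55 grip 0.029669209852424962 39.86721396446228 F [ 0.5279  0.2805 -0.6743]
```

>>> apply_moves --pt "-0.004 0 0.15 0 0 0.004" --pt "-0.004 0 0.22 0 0 0.004" --pt "-0.004 0 0.26 0 0 0.004" --pt "-0.004 0 0.295 0 0 0.004" --pt "-0.004 0 0.325 0 0 0.004"

```text
clock: 22.18
tcp_pos: [0.6497, -0.1844, 0.0382]
orientation: [2.018, 2.408, 0.001]
contact_force: [0.1, -0.1, -1.0]
grip_width: 0.0296
gripper_force: 40.3
```

>>> apply_moves --pt "0 0 0.025 0 0 0" --pt "0 0 0.045 0 0 0" --pt "0 0 0.058 0 0 0" --pt "0 0 0.064 0 0 0" --pt "0 0 0.068 0 0 0"

```text
clock: 22.8
tcp_pos: [0.6494, -0.1845, 0.0221]
orientation: [-2.018, -2.407, 0.0]
contact_force: [-4.2, 1.7, 10.8]
grip_width: 0.0293
gripper_force: 41.6
```

>>> apply_moves --pt "0 0 0 0 0 0" --pt "0 0 0 0 0 0" --pt "0 0 0 0 0 0" --claw 0.6

```text
clock: 23.18
tcp_pos: [0.6495, -0.1846, 0.0212]
orientation: [2.018, 2.407, 0.0]
contact_force: [0.3, 0.6, 0.5]
grip_width: 0.0511
gripper_force: 0.0
```

>>> apply_moves --pt "0 0 -0.1 0 0 0" --pt "0 0 -0.25 0 0 0" --pt "0 0 -0.45 0 0 0" --pt "0 0 -0.7 0 0 0" --pt "0 0 -0.9 0 0 0"

```text
clock: 23.8
tcp_pos: [0.6497, -0.1847, 0.2491]
orientation: [2.017, 2.406, 0.002]
contact_force: [1.3, 0.7, -0.0]
grip_width: 0.0515
gripper_force: 0.0
```

>>> apply_moves --pt "0 -0.1 0 0 0 -0.11" --pt "0 -0.2 0 0 0 -0.22" --pt "0 -0.3 0 0 0 -0.33" --pt "0 -0.3 0 0 0 -0.44" --pt "0 -0.3 0 0 0 -0.55" --claw 0

```text
clock: 24.42
tcp_pos: [0.5751, -0.1979, 0.2464]
orientation: [0.817, 3.033, -0.0]
contact_force: [0.9, 0.2, -0.0]
grip_width: -0.0001
gripper_force: 0.0
```

Run:
```python
from h import *
np.set_printoptions(precision=4,suppress=True)
togo((.5177,-.2398,.22),100.3)
print(r.get_obs()["joints"])
for n in("scene","side"):
    f=r.grab_frame(n); print(n,proj(f,(.6603,-.2447,.034)),proj(f,(.6493,-.1837,.034)),lm(f,"cube_a_center"))
    cv2.imwrite(f"pics/{n}B.png",f["pixels"][:,:,::-1])
```

```text
tcp [ 0.5751 -0.1979  0.2464] yaw_y 59.84 shift [ 0.1144 -0.2605  0.1057] turn [-0.0001  0.0002 -0.4495] t 24.425 grip -6.734717423975385e-05 0.0 F [ 0.9163  0.1787 -0.0411]
[ 0.3583  0.3611 -0.1677  1.6963  0.0667  1.0895  1.2148]
scene [240.7548 354.4823] [262.9106 331.464 ] [(array([241.6, 354.1]), 0.76)]
side [298.2765 179.395 ] [298.3052 192.4807] [(array([344.2, 180.7]), 0.71), (array([297.2, 178.7]), 0.64)]
```

>>> apply_moves --pt "0.05 -0.13 0 0 0 -0.11" --pt "0.114 -0.26 0 0 0 -0.22" --pt "0.114 -0.26 0.05 0 0 -0.33" --pt "0.114 -0.26 0.106 0 0 -0.45" --pt "0.114 -0.26 0.106 0 0 -0.45"

```text
clock: 25.25
tcp_pos: [0.5173, -0.2391, 0.2188]
orientation: [0.268, -3.128, -0.002]
contact_force: [0.4, -0.2, 0.6]
grip_width: -0.0
gripper_force: 0.0
```

Run:
```python
from h import *
np.set_printoptions(precision=4,suppress=True)
togo((.5177,-.2398,.131),100.3)
print(r.get_obs()["joints"])
a=cv2.imread("pics/sceneB.png")[260:400,150:310];cv2.imwrite("pics/cB.png",cv2.resize(a,None,fx=4,fy=4,interpolation=cv2.INTER_CUBIC))
f=r.grab_frame("wrist")
for t,z in(("handle_hinge",.059),("handle_grip",.12),("clamp_arm",.075)):
  for q,c in lm(f,t)[:2]: print(t,q,c,onz(f,q,z))
```

```text
tcp [ 0.5173 -0.2391  0.2188] yaw_y 99.81 shift [-0.0018 -0.0037  0.351 ] turn [ 0.0008 -0.0011 -0.0054] t 25.25 grip -1.7820393593860177e-05 0.0 F [ 0.3771 -0.1876  0.5584]
[ 0.5433  0.3344 -0.2732  1.8086  0.104   1.0147  1.9713]
handle_hinge [314.  232.1] 0.77 [ 0.5295 -0.2393  0.059 ]
handle_grip [319.4 202.7] 0.62 [ 0.4931 -0.2417  0.12  ]
handle_grip [141.4 263.4] 0.18 [ 0.5515 -0.3475  0.12  ]
clamp_arm [312.2 289.2] 0.57 [ 0.5705 -0.2336  0.075 ]
clamp_arm [139.3 264.2] 0.21 [ 0.5727 -0.3668  0.075 ]
```

View pics/cB.png

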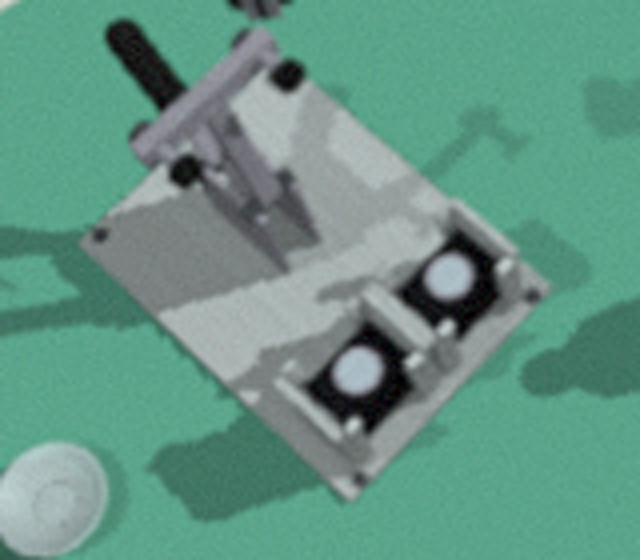

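>>> apply_moves --pt "-0.002 0 0.12 0 0 0" --pt "-0.002 0 0.24 0 0 0" --pt "-0.002 0 0.32 0 0 0" --pt "-0.002 0 0.351 0 0 0" --pt "-0.002 0 0.351 0 0 0"

```text
clock: 26.08
tcp_pos: [0.5188, -0.2391, 0.1322]
orientation: [-0.274, 3.13, -0.0]
contact_force: [-0.0, -0.6, 0.1]
grip_width: 0.0
gripper_force: 0.0
```

>>> apply_moves --pt "0.025 0 0 0 0 0" --pt "0.045 0 0.003 0 0 0" --pt "0.065 0 0.012 0 0 0" --pt "0.088 0 0.026 0 0 0" --pt "0.11 0 0.042 0 0 0"

```text
clock: 26.7
tcp_pos: [0.491, -0.2442, 0.1214]
orientation: [-0.275, 3.13, -0.0]
contact_force: [0.1, 0.1, 1.3]
grip_width: -0.0001
gripper_force: 0.5
```

>>> apply_moves --pt "0.015 0 0.014 0 0 0" --pt "0.03 0 0.029 0 0 0" --pt "0.045 0 0.045 0 0 0" --pt "0.058 0 0.06 0 0 0" --pt "0.068 0 0.077 0 0 0"

```text
clock: 27.32
tcp_pos: [0.4745, -0.2469, 0.102]
orientation: [0.275, -3.13, -0.0]
contact_force: [0.2, -0.2, 0.3]
grip_width: 0.0002
gripper_force: 0.0
```

Run:
```python
from h import *
np.set_printoptions(precision=4,suppress=True)
togo((.4615,-.25,.068),100.3)
X=np.array([.984,.179]);H=np.array([.528,-.2375])
for n in("scene","side"):
    f=r.grab_frame(n); print(n,lm(f,"handle_grip")[:2])
    for p in(60,40,25,10): a=np.radians(p);print(p,proj(f,np.r_[H-X*.07*np.cos(a),.059+.07*np.sin(a)]))
```

```text
tcp [ 0.4745 -0.2469  0.102 ] yaw_y 100.04 shift [ 0.0533 -0.003   0.1358] turn [ 0.     -0.     -0.0029] t 27.325 grip 0.0002387090709017616 0.0 F [ 0.2044 -0.2042  0.3303]
scene [(array([177.6, 278.5]), 0.7)]
60 [186.2311 275.0567]
40 [181.9847 273.1701]
25 [180.7329 273.8363]
10 [181.1536 276.1496]
side [(array([321.6, 163.1]), 0.24)]
60 [356.4614 161.1568]
40 [362.5751 165.7254]
25 [365.5159 170.1637]
10 [366.8448 175.1   ]
```

Handle is following (grip landmark has moved). Continue down to level.

>>> apply_moves --pt "0.012 0 0.02 0 0 0" --pt "0.023 0 0.045 0 0 0" --pt "0.033 0 0.07 0 0 0" --pt "0.04 0 0.09 0 0 0" --pt "0.045 0 0.105 0 0 0"

```text
clock: 28.15
tcp_pos: [0.4638, -0.2488, 0.0759]
orientation: [-0.275, 3.129, -0.0]
contact_force: [-0.2, 0.5, 2.2]
grip_width: -0.0001
gripper_force: 1.4
```

>>> apply_moves --pt "0.003 0 0.01 0 0 0" --pt "0.005 0 0.02 0 0 0" --pt "0.005 0 0.028 0 0 0" --pt "0.005 0 0.033 0 0 0" --pt "0.005 0 0.036 0 0 0"

```text
clock: 28.78
tcp_pos: [0.4621, -0.2491, 0.0674]
orientation: [0.275, -3.129, 0.0]
contact_force: [-4.1, 0.9, 12.0]
grip_width: -0.0003
gripper_force: 5.8
```

>>> apply_moves --pt "0 0 0.004 0 0 0" --pt "0 0 0.007 0 0 0" --pt "0 0 0.007 0 0 0"

```text
clock: 29.15
tcp_pos: [0.4621, -0.2492, 0.067]
orientation: [0.275, -3.129, 0.001]
contact_force: [-7.3, 2.8, 23.2]
grip_width: -0.0003
gripper_force: 11.1
```

>>> apply_moves --pt "0 0 -0.03 0 0 0" --pt "0 0 -0.15 0 0 0" --pt "0 0 -0.4 0 0 0" --pt "0.1 0 -0.65 0 0 0" --pt "0.1 0 -0.8 0 0 0"

```text
clock: 29.78
tcp_pos: [0.4368, -0.2541, 0.2678]
orientation: [-0.273, 3.129, -0.002]
contact_force: [0.8, -0.3, 0.0]
grip_width: -0.0
gripper_force: 0.0
```

Run:
```python
from h import *
np.set_printoptions(precision=4,suppress=True)
f=r.grab_frame("scene");g=r.grab_frame("side")
X=np.array([.984,.179]);H=np.array([.528,-.2375])
for n,v in(("scene",f),("side",g)):
    print(n,lm(v,"handle_grip")[:2],[proj(v,np.r_[H-X*.07*np.cos(np.radians(p)),.059+.07*np.sin(np.radians(p))]).round(1) for p in(60,5,0)])
a=cv2.resize(f["pixels"][250:400,130:310,::-1],None,fx=2.2,fy=3.0*.733,interpolation=cv2.INTER_CUBIC)
b=cv2.resize(g["pixels"][120:240,230:420,::-1],(396,330),interpolation=cv2.INTER_CUBIC)
cv2.imwrite("pics/end.png",np.hstack([cv2.resize(a,(396,330)),b]))
print(r.get_obs()["contact_force"],r.get_obs()["tcp_pos"],r.get_obs()["clock"])
```

```text
scene [(array([181.3, 279.4]), 0.92), (array([214. , 309.1]), 0.39)] [array([186.2, 275.1]), array([181.6, 277.2]), array([182.3, 278.5])]
side [(array([366.1, 177.2]), 0.56)] [array([356.5, 161.2]), array([366.9, 176.8]), array([366.8, 178.5])]
[ 0.8241  0.2368 -0.125 ] [ 0.4379 -0.2536  0.2658] 29.975
```

View pics/end.png

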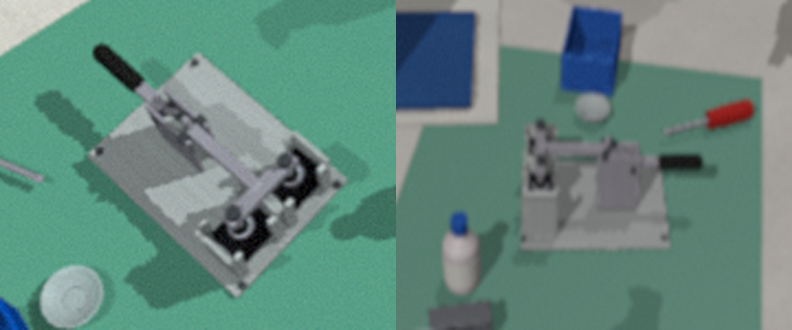

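The clamp is shut: the handle is level (grip at 181,279 in the scene view, where 0° predicts 182,278) and the pads rest on both cubes. The arm is clear.

```bash
python3 -c "
from bench import r
print(r.hand_in())"
```

```text
the job is handed in; nothing more can be done
None
```

Both filter cubes are down on the pocket floors in the jig, the toggle clamp is shut over centre with its pads on both, and the job was handed in at about 30 s with the arm clear.

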